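Move the clip to the new carton and hold it open over its ridge

TASK

The taller milk carton is used up and the shorter one has just been opened, so the steel clip must change over: squeeze it wide open, lift it off the tall carton's ridge without lifting or upsetting that carton, and bring it over the middle of the short carton's ridge, one jaw down each side, upright and in line with the ridge, without pressing on it. Finish like that, the clip still held squeezed wide open in mid-air round the ridge and not touching the carton, so that I can press the ridge flat in it before it closes. Never put the clip down or let it snap shut on the short carton, and leave both cartons, the crockery, the teaspoon and the fruit standing where they are.

Things in the scene. Friction and masses are not known exactly. Their poses are not given: they have to be found in the camera images.
- clip: Sheet-steel spring clip, 80 mm high, about 50 g, upright on the tall carton's ridge, biting its top 13 mm. Origin on the pivot pin, 21 mm above the ridge's top edge. z points up through the tails, x runs along the pin and jaws (parallel to the ridge), y is the way the tails are squeezed. Its two alike halves turn on the pin. Let go, it snaps shut.
- clip_tails (a point): Point midway between the clip's tails, 30 mm above the pin. Tails: flat thumb plates 26 mm wide along x, from 4 to 46 mm above the pin. At the start they slope apart to 42 mm over the outsides of their top ends; squeezed home they are upright, parallel, 14 mm over the outsides. That takes about 7 N on each tail to start and 13 N at the end; 25 N holds it firmly on its stop.
- clip_jaws (a point): Point between the clip's jaw tips, 34 mm below the pin. The jaws are flat, 50 mm wide along x and 12 mm high, on the +y and -y sides of the ridge.
- clip_a (a joint): How far each half of the clip has turned, rad (both turn alike): 0 = biting the 4 mm ridge as at the start, -0.06 = shut, jaw tips touching, +0.32 = squeezed fully open against its stop. The gap between the jaw tips is about 4 mm + 68 mm x this value (26 mm fully open; about 17 mm at the height where the ridge's edge lies 14 mm inside the jaws).
- tall_carton: The used-up milk carton with the clip on it: white gable-top carton, 70 x 70 mm, 138 mm high, light (about 120 g). Origin at the centre of its underside, z up, x along the ridge.
- tall_carton_ridge (a point): Middle of the top edge of the tall carton's ridge (138 mm above the worktop); axes as the carton's. The ridge is an upright strip 70 mm long (along x), 4 mm thick and 18 mm high, on a roof that slopes down at 45 degrees to both sides.
- short_carton: The newly opened milk carton, without a clip: the same shape, 70 x 70 mm but only 112 mm high, about 380 g. Origin at the centre of its underside, z up, x along the ridge.
- short_carton_ridge (a point): Middle of the top edge of the short carton's ridge (112 mm above the worktop); axes as the carton's. Ridge 70 mm long (along x), 4 mm thick, 18 mm high, on a roof that slopes down at 45 degrees to both sides.
- cup_b: White porcelain tea cup with a handle, 93 x 82 mm, 63 mm high, between the cartons: leave it alone. Origin at the centre of its underside.
- cup_c: White porcelain tea cup with a handle, 82 x 102 mm, 63 mm high, farther back: leave it alone. Origin at the centre of its underside.
- sugar_bowl: White porcelain sugar bowl with lid and two handles, 98 x 135 mm, 112 mm high, at the back: leave it alone. Origin at the centre of its underside.
- teaspoon_a: Steel teaspoon, 138 mm long, lying at the front edge: leave it alone. Origin at its middle.
- tomato_a: Tomato, 66 mm, on the chopping board at the right: leave it alone.
- lemon_a: Lemon, 83 mm, on the chopping board at the right: leave it alone.

How it is judged (in metres and radians):
On the way:
1. the clip, squeezed open, has been lifted clear of the tall carton's ridge, which is left standing (value of joint clip_a above 0.2 rad and z of clip in the frame of tall_carton_ridge above 0.04 m and contact force between clip and tall_carton below 0.1 N and angle between tall_carton's own z axis and vertical below 0.1 rad), for 0.2 s.
At the end, for the whole second after the job is handed in: Fingers hold the clip in mid-air, open 0.22 rad or more, astride the short carton's ridge: edge 6 mm or more inside the jaw tips, within 15 mm of its middle, in line and upright to 0.2 rad, no contact, still. Both cartons upright; tall one within 30 mm, short one within 20 mm of its start (value of joint clip_a above 0.22 rad and contact force between the fingers and clip above 3 N and contact force between clip and short_carton below 0.2 N and z of short_carton_ridge in the frame of clip between -0.028 and -0.004 m and y of short_carton_ridge in the frame of clip between -0.009 and 0.009 m and x of short_carton_ridge in the frame of clip between -0.015 and 0.015 m and angle between the z axis of clip and the z axis of short_carton, either way round below 0.2 rad and angle between the x axis of clip and the x axis of short_carton, either way round below 0.2 rad and linear speed of clip below 0.02 m/s and angle between each of tall_carton, short_carton's own z axis and vertical below 0.05 rad and height (world z) of tall_carton below 0.01 m and distance of tall_carton from where it was at the start of the episode below 0.03 m and distance of short_carton from where it was at the start of the episode below 0.02 m); the arm keeps its last pose, push and grip.
It fails at once if the tall carton is lifted or knocked over (height (world z) of tall_carton above 0.02 m or angle between tall_carton's own z axis and vertical above 0.3 rad).
It fails at once if the clip snaps shut or is pressed on the short carton (contact force between clip and short_carton above 5 N).
It fails at once if the clip is dropped or put down (height (world z) of clip below 0.06 m).
It fails at once if crockery, spoon or fruit disturbed (distance of any of cup_b, cup_c, sugar_bowl, teaspoon_a, tomato_a, lemon_a from where it was at the start of the episode above 0.03 m).
It also fails if it takes over 42 s, if anything falls off the work surface, if the arm or the gripper's body presses on something with over 40 N, if the wrist force passes 120 N, or if a joint passes its speed limit or range.

ROBOT

A 6-joint arm with a two-finger parallel gripper is mounted at the origin on a cart in front of the work surface, level with it; the furniture and walls round the work are solid. World frame = base frame: x ahead of the robot, y to its left, z up, the work surface at z = 0. Lengths are in mm, angles in rad, forces in N, time in s.
With the tool pointing down it reaches from about 350 to 975 mm from the base axis. Payload 7.1 kg.
Tool frame: the origin (TCP) lies midway between the tips of the shut fingers; the grasp point (between the pads) lies 19 mm behind it (ctrl.grip_depth is the distance from the TCP to the grasp point, in mm); z points along the fingers, y is the line along which they close (so a half turn about z gives the same grasp; the last joint's range is limited). The gripper opens to 88 mm and grips with 3 to 60 N. Pads are 20 mm wide; open, the fingers measure 115 mm over their backs; the gripper's body (75 mm by 178 mm) begins 61 mm behind the grasp point.
Start: joints at [1.249, 0.423, 1.63, -0, 1.089, -0.019], TCP at [186.339, 596.559, 187.075] pointing down, gripper open.
Joint ranges: [-3, 3], [-0.9, 2.11], [0.09, 2.58], [-1.31, 4.45], [0.11, 2.69], [-2.54, 2.54]. Speed limits (rad/s): [2.39, 2.39, 3.01, 3.14, 3.14, 3.14].

INTERFACE

Orientations are given as a rotation vector (axis times angle).
In Python, from workcell import ctrl, cams gives the robot as it stands.
- The arm moves only by the tool move_arm, never from a script. Its argument "steps" is a list of rows, each a list of 3 entries, a list of its own where there are three numbers: the shift along the tool's x, y, z in units of 25 mm (1.0 is 25 mm), then the turn about the tool's z in units of 5 degrees (1.0 is 5 degrees), then the closure, from 0 (fully open) to 1 (shut). A call has 1 to 20 rows; each row shifts and turns the commanded pose from where the row before left it, along the tool's axes as they then stand; what a row does not reach is not made up. A row lasts 1/12 s, in which the tool goes at most 41.7 mm and 7.16 degrees, less where a joint would pass 70% of its speed; a pose out of reach is approached as far as the arm can. A call is refused whole if a number of a shift passes 1 or a number of a turn 1, either way. A call with a gripper value outside its range is refused whole. The fingers move at their own pace and stop on an object; the grip force is fixed at half the most. Time passes only in rows, so rows that do not move let the fingers close. It gives the time, the measured TCP pose, the force, the opening and the grip force at its end, in the units of the state.
- ctrl.get_obs(): the state, without advancing time (a new reading comes with each control period).
- cams.get_image(name): name is "side" or "top" or "wrist"; returns a dict with "image" (480x640x3 uint8, red, green, blue), "camera_matrix" (3x3 intrinsics, pixels), "xyz" and "rotation" of the camera in the world; the wrist camera has in their place "mount" (4x4, takes a point from camera to tool coordinates, whose origin is the TCP and whose axes are the flange's). Camera axes: x right, y down, z forward; pixel columns grow to the right and rows downward; lengths in mm; the calibration is good to about 2 mm. A picture is of the moment at which its call begins: read the wrist's pose just before it. There is no depth.
- ctrl.close_job(): hands the job in; it is judged then, once.
Trained networks look in the newest picture that a camera, given by its name, has taken for a name from the list of things; names that differ only in an ending like _2 or _b are one class to them, and where a whole thing is asked for, a point or a joint stands for the part that bears it (a point fixed in the world has none). Each returns a list of dicts, best first, with "p" (0 to 1); they miss things now and then, are a little off and sometimes report something else, mostly with a low value. They report only what shows in the picture. A call takes as long as a camera call.
- cams.boxes_of(camera, thing): "rect" ([centre column, centre row, width, height] in pixels, round what is visible of it).
- cams.cut_out(camera, thing): "pixels" (480x640 bool, what is visible of it) and "rect" ([centre column, centre row, width, height] in pixels, round what is visible of it).
The state is a dict: "t": time; "qpos": joint angles; "qvel": joint speeds; "joint_torque": joint torques, N m; "ee_pos": TCP position; "orientation": TCP orientation; "ft_force": force on the tool from outside, world axes, zero at the start; "moment": the same for the moment, N m; "width": finger opening in mm; "grasp_force": force on a finger pad.
Only numpy, scipy, OpenCV 4.12 (cv2) and the standard library are available. Lean on these libraries where they do the work, as an engineer would, in place of code of your own. Each camera call takes 0.05 s, during which the arm holds its last target. There are 200 camera calls.

## Working session

There is one attempt and no reset: what is moved stays moved. The work goes in short steps, Python scripts to look and compute and a tool call to move; the robot and the scene stay as the last step left them, time stands still between calls to the robot, and variables do not carry over. Pictures are saved under pics/ and viewed, at most 10 in all, crops included, and the job is handed in when it is done.

Besides the shell and the picture viewer there is one more tool, called after "Call:" as name([rows], argument=value, ...), one row to a line, values as JSON. move_arm: Moves the arm, as the interface text tells. Its arguments: {"type":"object","properties":{"steps":{"type":"array"}},"required":["steps"]}

```bash
mkdir -p pics; cat > h.py <<'E'
import numpy as np, cv2, json
from workcell import ctrl, cams
from scipy.spatial.transform import Rotation as R
def ray(im,uv):
    K=np.array(im["camera_matrix"]);r=np.array(im["rotation"])
    if r.shape!=(3,3): r=R.from_rotvec(r).as_matrix()
    d=r@np.linalg.solve(K,[uv[0],uv[1],1]); return np.array(im["xyz"],float),d
def atz(im,uv,z):
    o,d=ray(im,uv); return o+d*(z-o[2])/d[2]
def proj(im,P):
    K=np.array(im["camera_matrix"]);r=np.array(im["rotation"])
    if r.shape!=(3,3): r=R.from_rotvec(r).as_matrix()
    c=(np.atleast_2d(P)-np.array(im["xyz"]))@r; p=c@K.T; return p[:,:2]/p[:,2:]
E
python3 - <<'E'
from h import *
o=ctrl.get_obs();print(o["t"],o["ee_pos"],o["orientation"],o["width"],ctrl.grip_depth)
ims={}
for c in ["top","side"]:
    im=cams.get_image(c);ims[c]=im
    cv2.imwrite(f"pics/{c}0.png",im["image"][...,::-1])
    print(c,np.round(im["xyz"]),np.round(im["rotation"],3).tolist(),np.round(im["camera_matrix"]).tolist())
    for n in ["clip","clip_tails","tall_carton","tall_carton_ridge","short_carton","short_carton_ridge","cup_b"]:
        print(n,[(np.round(b["rect"]).tolist(),round(b["p"],2)) for b in cams.boxes_of(c,n)][:3])
E
```

```text
0.0 [186.1690137  596.00464833 186.32280435] [-4.73774546e-01 -3.10542705e+00  2.31362324e-03] 88.1105102912914 18.700000000000003
top [ 303.   89. 1309.] [-2.056, 2.164, -0.234] [[584.0, 0.0, 322.0], [0.0, 584.0, 237.0], [0.0, 0.0, 1.0]]
clip [([197.0, 312.0, 27.0, 28.0], 0.84), ([193.0, 309.0, 22.0, 21.0], 0.68)]
clip_tails [([198.0, 311.0, 26.0, 24.0], 0.62)]
tall_carton [([209.0, 312.0, 50.0, 48.0], 0.65)]
tall_carton_ridge [([212.0, 311.0, 49.0, 50.0], 0.95)]
short_carton [([368.0, 268.0, 40.0, 42.0], 0.94)]
short_carton_ridge [([371.0, 267.0, 43.0, 37.0], 0.75), ([196.0, 311.0, 29.0, 27.0], 0.51)]
cup_b [([364.0, 202.0, 49.0, 37.0], 0.94), ([291.0, 289.0, 39.0, 49.0], 0.73)]
side [ 215. -659.  727.] [-2.167, 0.44, -0.256] [[437.0, 0.0, 316.0], [0.0, 437.0, 241.0], [0.0, 0.0, 1.0]]
clip [([232.0, 192.0, 24.0, 29.0], 0.73), ([234.0, 183.0, 14.0, 12.0], 0.4)]
clip_tails [([234.0, 191.0, 16.0, 35.0], 0.68)]
tall_carton [([237.0, 225.0, 36.0, 49.0], 0.86), ([273.0, 264.0, 42.0, 41.0], 0.48)]
tall_carton_ridge [([241.0, 226.0, 35.0, 48.0], 0.85)]
short_carton [([376.0, 288.0, 31.0, 37.0], 0.74), ([314.0, 306.0, 40.0, 62.0], 0.57)]
short_carton_ridge [([315.0, 307.0, 44.0, 60.0], 0.67), ([235.0, 190.0, 18.0, 35.0], 0.67)]
cup_b [([273.0, 266.0, 42.0, 34.0], 0.92), ([377.0, 290.0, 40.0, 33.0], 0.7)]
```

```bash
python3 - <<'E'
import cv2,numpy as np
t=cv2.imread("pics/top0.png");s=cv2.imread("pics/side0.png")
a=cv2.resize(t[262:362,157:257],(400,400),interpolation=cv2.INTER_CUBIC)
b=cv2.resize(t[218:318,318:418],(400,400),interpolation=cv2.INTER_CUBIC)
cv2.imwrite("pics/m1.png",np.hstack([a,b]))
E
```

```text
(no output)
```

View pics/top0.png

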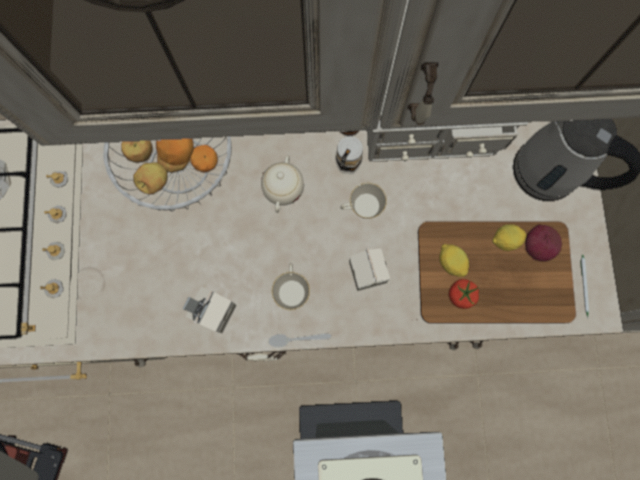

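View pics/side0.png

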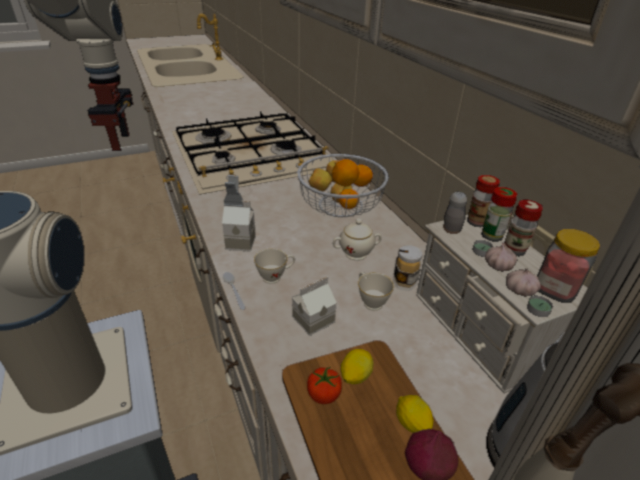

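View pics/m1.png

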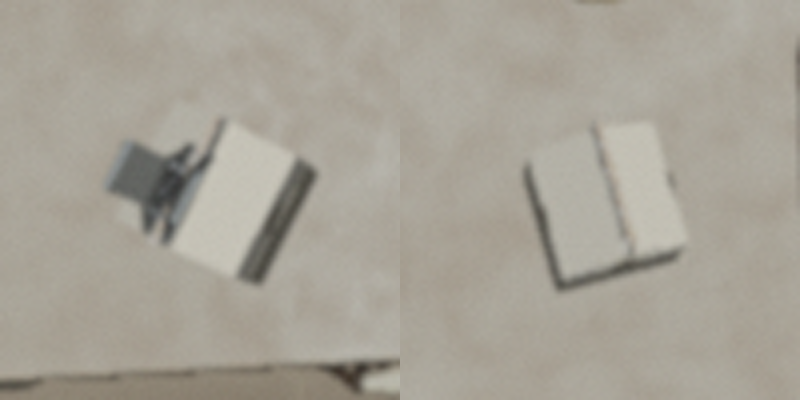

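The top view shows the tall carton at about (212,312) with the clip on its left/top side at (197,310), and the short carton at about (370,268) with its ridge running nearly along image rows. The side view agrees. Next I'll get coarse poses from the eave edges and check them by projection.

```bash
cat >> h.py <<'E'
def model(x,y,th,H):
    c,s=np.cos(th),np.sin(th); P=[]
    for z,w in [(0,35),(H-51,35)]: P+=[(35,w,z),(35,-w,z),(-35,-w,z),(-35,w,z)]
    for z in (H-18,H): P+=[(35,0,z),(-35,0,z)]
    P=np.array(P,float); return np.c_[x+c*P[:,0]-s*P[:,1],y+s*P[:,0]+c*P[:,1],P[:,2]]
E
python3 - <<'E'
from h import *
im=cams.get_image("top"); sd=cams.get_image("side")
def T(p): return atz(im,(157+p[0]/4,262+p[1]/4),p[2])
def S(p): return atz(im,(318+p[0]/4,218+p[1]/4),p[2])
for f,L,H in [(T,[(300,158,87),(240,275,87)],138),(S,[(128,165,61),(160,288,61),(255,122,61),(288,248,61)],112)]:
    P=[f(p) for p in L]; print(np.round(P,1).tolist())
a=np.array([T((300,158,87)),T((240,275,87))]);d=a[0]-a[1];th=np.arctan2(d[1],d[0]);m=a.mean(0);n=np.array([-np.sin(th),np.cos(th)])
tc=m[:2]+35*n;print("tall",tc,th,np.linalg.norm(d))
b=np.array([S((128,165,61)),S((160,288,61)),S((255,122,61)),S((288,248,61))]);d=b[0]+b[2]-b[1]-b[3];ts=np.arctan2(d[1],d[0]);sc=b.mean(0)[:2]
print("short",sc,ts,np.linalg.norm(d)/2)
vis=[]
for I in (im,sd):
    g=cv2.resize(I["image"][...,::-1],None,fx=4,fy=4,interpolation=cv2.INTER_CUBIC)
    for (x,y),t,H in ((tc,th,138),(sc,ts,112)):
        M=model(x,y,t,H);p=proj(I,M)
        for i,j in [(0,1),(1,2),(2,3),(3,0),(4,5),(5,6),(6,7),(7,4),(8,9),(10,11)]:
            cv2.line(g,tuple(int(v*4+2) for v in p[i]),tuple(int(v*4+2) for v in p[j]),(0,0,255) if i>7 else (0,255,0),1)
        q=p.mean(0).astype(int)*4; k=g[max(q[1]-150,0):q[1]+150,q[0]-200:q[0]+200]; vis.append(k)
cv2.imwrite("pics/m2.png",np.vstack([np.hstack(vis[:2]),np.hstack(vis[2:])]))
E
```

```text
[[441.4, 270.0, 87.0], [382.5, 302.1, 87.0]]
[[522.8, 16.7, 61.0], [455.2, 3.7, 61.0], [543.0, -53.7, 61.0], [473.2, -66.4, 61.0]]
tall [428.73349699 316.8058125 ] -0.4989812482256335 67.05158608483863
short [498.532331   -24.91282431] 0.18469694692589259 69.93371722703351
```

View pics/m2.png

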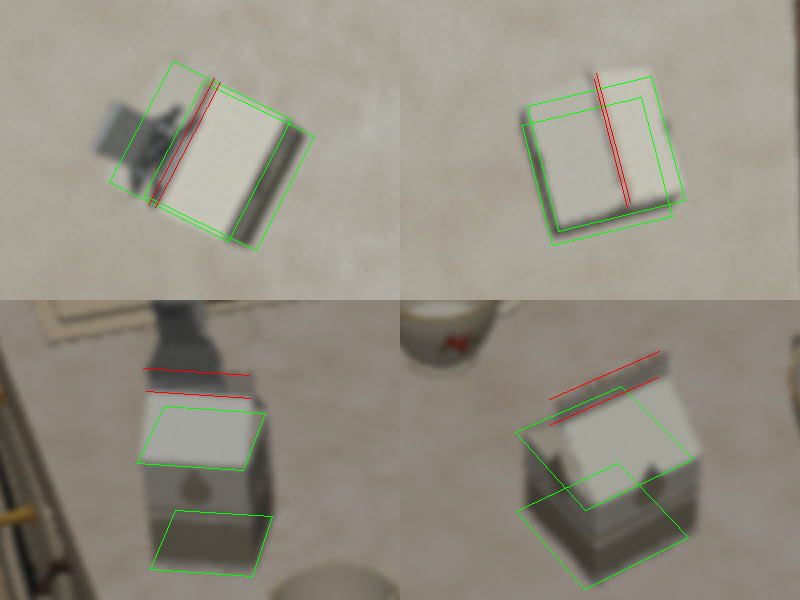

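The projected model fits to a few mm in both views, so the coarse poses are good enough to act on: tall (429,317), ridge about -28.6°; short (498,-25), ridge about 10.6°. I'll move above the tall carton with the closing line across the ridge and look with the wrist camera.

Call:
move_arm([
  [[0,0,-1],0.55,0],
  [[0,0,-1],0.55,0],
  [[0,0,-1],0.55,0],
  [[0,0,-1],0.55,0],
  [[-0.99,-0.37,0],0,0],
  [[-0.99,-0.37,0],0,0],
  [[-0.99,-0.37,0],0,0],
  [[-0.99,-0.37,0],0,0],
  [[-0.99,-0.37,0],0,0],
  [[-0.99,-0.37,0],0,0],
  [[-0.99,-0.37,0],0,0],
  [[-0.99,-0.37,0],0,0],
  [[-0.99,-0.37,0],0,0],
  [[-0.99,-0.37,0],0,0],
  [[-0.99,-0.37,0],0,0],
  [[-0.99,-0.37,0],0,0],
  [[-0.99,-0.37,-0.3],0,0],
  [[-0.99,-0.37,-0.3],0,0],
  [[0,0,0],0,0],
  [[0,0,0],0,0],
])

```text
t: 2.57
ee_pos: [430.6, 317.4, 302.5]
orientation: [0.773, 3.045, 0.001]
ft_force: [-0.4, -0.1, -0.7]
width: 87.6
grasp_force: 0.0
```

```bash
cat >> h.py <<'E'
def wrist():
    o=ctrl.get_obs(); im=cams.get_image("wrist"); m=np.array(im["mount"],float)
    Rt=R.from_rotvec(o["orientation"]).as_matrix()
    im["rotation"]=Rt@m[:3,:3]; im["xyz"]=np.array(o["ee_pos"])+Rt@m[:3,3]; return o,im
E
python3 - <<'E'
from h import *
o,im=wrist(); print(o["t"],o["ee_pos"],o["orientation"],np.round(im["mount"],2).tolist(),np.round(im["camera_matrix"]).tolist(),im["xyz"])
np.savez("w1.npz",img=im["image"],K=im["camera_matrix"],r=im["rotation"],x=im["xyz"])
for n in ["clip","clip_tails","tall_carton_ridge","short_carton"]: print(n,[(np.round(b["rect"]).tolist(),round(b["p"],2)) for b in cams.boxes_of("wrist",n)][:2])
g=im["image"][...,::-1].copy()
M=model(428.7,316.8,-.499,138);p=proj(im,M)
for i,j in [(4,5),(5,6),(6,7),(7,4),(10,11)]: cv2.line(g,tuple(p[i].astype(int)),tuple(p[j].astype(int)),(0,255,0),1)
cv2.imwrite("pics/w1.png",g)
E
```

```text
2.5667 [430.57172775 317.40729258 302.47129674] [7.73016575e-01 3.04452871e+00 1.26542927e-03] [[-0.0, -0.97, -0.24, 65.19], [1.0, -0.0, -0.0, 1.48], [-0.0, -0.24, 0.97, -197.59], [0.0, 0.0, 0.0, 1.0]] [[409.0, 0.0, 312.0], [0.0, 409.0, 249.0], [0.0, 0.0, 1.0]] [373.85673176 349.67842713 500.04975197]
clip [([331.0, 212.0, 28.0, 60.0], 0.76), ([317.0, 210.0, 52.0, 59.0], 0.57)]
clip_tails [([316.0, 213.0, 52.0, 58.0], 0.67)]
tall_carton_ridge [([314.0, 214.0, 75.0, 86.0], 0.69)]
short_carton [([106.0, 345.0, 20.0, 17.0], 0.66)]
```

View pics/w1.png

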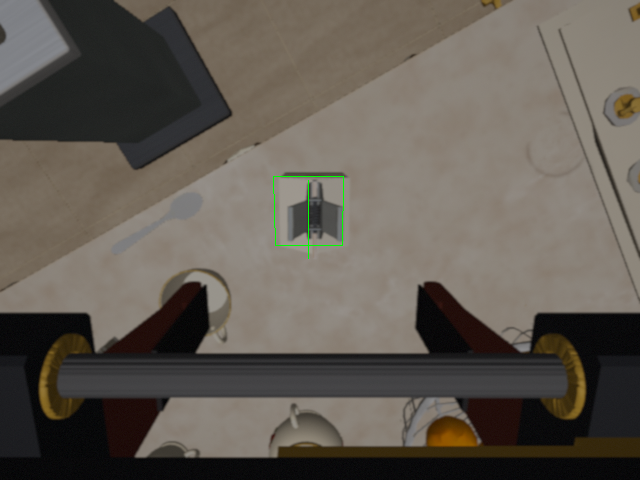

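The wrist view shows the clip's tails at columns 288–342, rows 204–242, over the carton, and the alignment is nearly square. I'll zoom in for precise edges.

```bash
python3 - <<'E'
import numpy as np,cv2
g=np.load("w1.npz")["img"][...,::-1]
cv2.imwrite("pics/w1z.png",cv2.resize(g[165:265,265:365],(600,600),interpolation=cv2.INTER_CUBIC))
E
```

```text
(no output)
```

View pics/w1z.png

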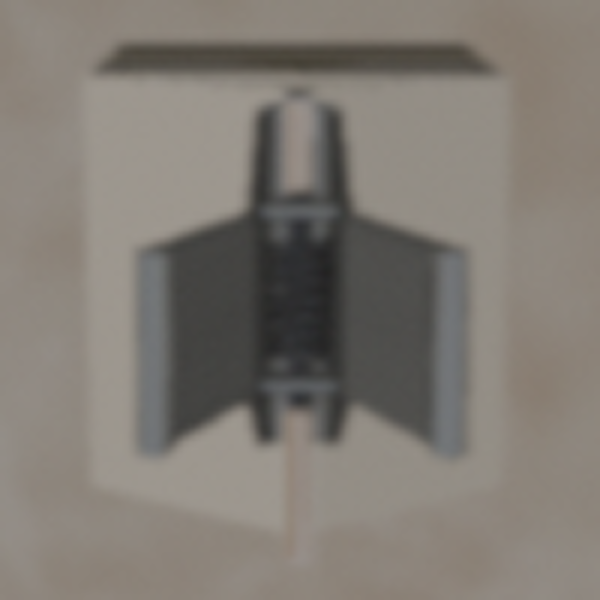

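The clip is symmetric and square to the tool; tail tops are at full-image columns 287.8–343, rows 206.7–240.8, and the ridge lies along column ~315.

```bash
python3 - <<'E'
from h import *
w=np.load("w1.npz");im=dict(camera_matrix=w["K"],rotation=w["r"],xyz=w["x"])
f=lambda u,v,z:atz(im,(265+u/6,165+v/6),z)
o=ctrl.get_obs();Rt=R.from_rotvec(o["orientation"]).as_matrix();t=lambda P:np.round(Rt.T@(P-o["ee_pos"]),1)
L=[(137,250,205),(468,250,205),(137,455,205),(468,455,205),(298,93,138),(300,560,138),(95,73,87),(500,73,87)]
for l in L: P=f(*l);print(l,np.round(P,1),t(P))
P=f(302,352,205);print("tails",P,t(P))
P=f(299,326,138);print("ridge mid",P,t(P))
E
```

```text
(137, 250, 205) [402.6 314.5 205. ] [ 21.3 -16.1  96.7]
(468, 250, 205) [421.7 349.6 205. ] [21.1 23.9 96.7]
(137, 455, 205) [424.7 302.1 205. ] [ -4.1 -16.6  96.7]
(468, 455, 205) [444.2 337.9 205. ] [-4.3 24.2 96.7]
(298, 93, 138) [400.3 338.5 138. ] [ 34.6   3.9 163.7]
(300, 560, 138) [462.5 305.1 138. ] [-36.    4.  163.7]
(95, 73, 87) [385.  308.8  87. ] [ 34.  -29.4 214.7]
(500, 73, 87) [417.2 367.9  87. ] [ 33.7  37.9 214.7]
tails [423.11134459 326.08002047 205.        ] [ 8.7  3.8 96.7]
ridge mid [430.61798003 322.20347293 138.        ] [  0.2   4.  163.7]
```

Ridge length 70.6 mm and tail size match the given dimensions. Clip is at tool offset (8.7, 3.9) mm. Next I'll take a quick look over the short carton before grasping.

Call:
move_arm([
  [[-0.81,-0.975,0],0,0],
  [[-0.81,-0.975,0],0,0],
  [[-0.81,-0.975,0],0,0],
  [[-0.81,-0.975,0],0,0],
  [[-0.81,-0.975,0],0,0],
  [[-0.81,-0.975,0],0,0],
  [[-0.81,-0.975,0],0,0],
  [[-0.81,-0.975,0],0,0],
  [[-0.81,-0.975,0],0,0],
  [[-0.81,-0.975,0],0,0],
  [[-0.81,-0.975,0],0,0],
  [[0,0,0],-0.975,0],
  [[0,0,0],-0.975,0],
  [[0,0,0],-0.975,0],
  [[0,0,0],-0.975,0],
  [[0,0,0],-0.975,0],
  [[0,0,0],-0.975,0],
  [[0,0,0],-0.975,0],
  [[0,0,0],-0.975,0],
  [[0,0,0],0,0],
])

```text
t: 4.48
ee_pos: [498.4, -22.9, 301.9]
orientation: [0.298, -3.127, -0.0]
ft_force: [0.5, -0.2, -0.3]
width: 87.8
grasp_force: 0.0
```

```bash
python3 - <<'E'
from h import *
o,im=wrist(); print(o["t"],o["ee_pos"],o["orientation"],o["qpos"],np.abs(o["qvel"]).max())
np.savez("w2.npz",img=im["image"],K=im["camera_matrix"],r=im["rotation"],x=im["xyz"],p=o["ee_pos"],ori=o["orientation"])
c=proj(im,[498.5,-24.9,112])[0].astype(int);print(c)
for n in ["short_carton","short_carton_ridge"]: print(n,[(np.round(b["rect"]).tolist(),round(b["p"],2)) for b in cams.boxes_of("wrist",n)][:2])
cv2.imwrite("pics/w2z.png",cv2.resize(im["image"][c[1]-50:c[1]+50,c[0]-50:c[0]+50,::-1],(600,600),interpolation=cv2.INTER_CUBIC))
E
```

```text
4.4833 [498.3898106  -22.87144069 301.87424538] [ 2.98278178e-01 -3.12700989e+00 -1.92756428e-04] [-6.97521635e-02  1.11031660e-01  1.77704883e+00  6.02350145e-05
  1.25391597e+00 -1.83076713e+00] 0.14582803469589417
[308 215]
short_carton [([310.0, 217.0, 67.0, 82.0], 0.63)]
short_carton_ridge [([309.0, 216.0, 66.0, 81.0], 0.69)]
```

View pics/w2z.png

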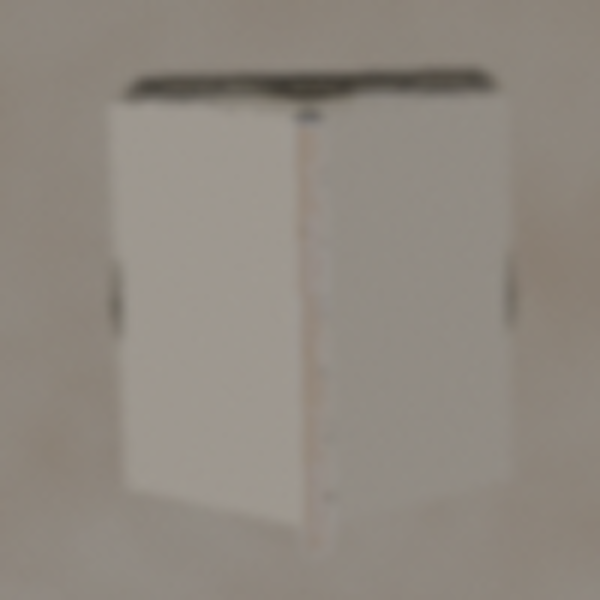

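The short carton's ridge runs from crop (310,112) to (320,550), nearly in line with the tool x axis.

```bash
python3 - <<'E'
from h import *
w=np.load("w2.npz");im=dict(camera_matrix=w["K"],rotation=w["r"],xyz=w["x"])
f=lambda u,v,z:atz(im,(258+u/6,165+v/6),z)
Rt=R.from_rotvec(w["ori"]).as_matrix();t=lambda P:np.round(Rt.T@(P-w["p"]),1)
for l in [(310,108,112),(320,550,112),(112,103,61),(127,488,61),(503,95,61),(512,480,61)]: P=f(*l);print(l,np.round(P,1),t(P))
a,b=f(310,108,112),f(320,550,112);print("mid",(a+b)/2,"dir",np.degrees(np.arctan2(*(a-b)[1::-1])))
o=ctrl.get_obs();Rn=R.from_rotvec(o["orientation"]).as_matrix();print(o["ee_pos"],np.degrees(np.arctan2(Rn[1,:2],Rn[0,:2])),np.degrees(np.arctan2(Rt[1,:2],Rt[0,:2])))
E
```

```text
(310, 108, 112) [467.7 -29.8 112. ] [ 31.4  -1.  189.9]
(320, 550, 112) [537.6 -14.8 112. ] [-40.1   0.4 189.9]
(112, 103, 61) [477.7 -63.8  61. ] [ 28.  -36.3 240.9]
(127, 488, 61) [546.2 -49.3  61. ] [-42.1 -35.1 240.9]
(503, 95, 61) [463.3   3.8  61. ] [ 29.3  32.8 240.9]
(512, 480, 61) [531.4  19.8  61. ] [-40.6  35.6 240.9]
mid [502.65502289 -22.31363361 112.        ] dir -167.92408173825274
[498.46729145 -23.18376479 301.97537783] [-169.44955249  100.55044667] [-169.10234888  100.8976477 ]
```

Call:
move_arm([
  [[0,0,0],0.976,0],
  [[0,0,0],0.976,0],
  [[0,0,0],0.976,0],
  [[0,0,0],0.976,0],
  [[0,0,0],0.976,0],
  [[0,0,0],0.976,0],
  [[0,0,0],0.976,0],
  [[0,0,0],0.976,0],
  [[0.847,0.985,0],0,0],
  [[0.847,0.985,0],0,0],
  [[0.847,0.985,0],0,0],
  [[0.847,0.985,0],0,0],
  [[0.847,0.985,0],0,0],
  [[0.847,0.985,0],0,0],
  [[0.847,0.985,0],0,0],
  [[0.847,0.985,0],0,0],
  [[0.847,0.985,0],0,0],
  [[0.847,0.985,0],0,0],
  [[0.847,0.985,0],0,0],
  [[0,0,0],0,0],
])

```text
t: 6.3
ee_pos: [421.2, 329.9, 302.0]
orientation: [-0.767, -3.046, -0.003]
ft_force: [-1.0, 1.0, 0.2]
width: 87.7
grasp_force: 0.0
```

Call:
move_arm([
  [[0,0,0],0,0],
  [[0,0,0],0,0],
  [[0,0,0],0,0],
])

```text
t: 6.55
ee_pos: [422.5, 324.4, 302.0]
orientation: [-0.773, -3.045, 0.001]
ft_force: [0.1, 0.1, -0.7]
width: 87.7
grasp_force: 0.0
```

```bash
python3 - <<'E'
from h import *
o,im=wrist();P=np.array([423.1,326.1,205]);Rn=R.from_rotvec(o["orientation"]).as_matrix()
print(o["t"],o["ee_pos"],np.degrees(np.arctan2(Rn[1,:2],Rn[0,:2])),Rn.T@(P-o["ee_pos"]),proj(im,P))
print([(np.round(b["rect"]).tolist(),round(b["p"],2)) for b in cams.boxes_of("wrist","clip")][:2])
E
```

```text
6.55 [422.51795935 324.35254133 301.9814046 ] [151.52858552  61.52858258] [ 0.33114664  1.86318947 96.98043147] [[312.45538654 237.68157485]]
[([325.0, 225.0, 26.0, 59.0], 0.93)]
```

Call:
move_arm([
  [[0.01,0.07,0.88],0,0],
  [[0,0,0.88],0,0],
  [[0,0,0.88],0,0],
  [[0,0,0.88],0,0],
  [[0,0,0.88],0,0],
  [[0,0,0.87],0,0],
  [[0,0,0],0,0],
  [[0,0,0],0,0],
  [[0,0,0],0,0],
  [[0,0,0],0,0.5],
  [[0,0,0],0,0.5],
  [[0,0,0],0,0.5],
  [[0,0,0],0,0.5],
  [[0,0,0],0,0.5],
])

```text
t: 7.82
ee_pos: [423.1, 327.2, 170.8]
orientation: [0.77, 3.045, 0.001]
ft_force: [-0.0, -0.6, -0.3]
width: 57.6
grasp_force: 0.0
```

```bash
python3 - <<'E'
from h import *
o,im=wrist();print(o["t"],o["ee_pos"],o["width"],o["grasp_force"])
cv2.imwrite("pics/w3.png",im["image"][...,::-1])
E
```

```text
7.8167 [423.10970799 327.15041724 170.75575189] 57.62181905404346 0.0
```

View pics/w3.png

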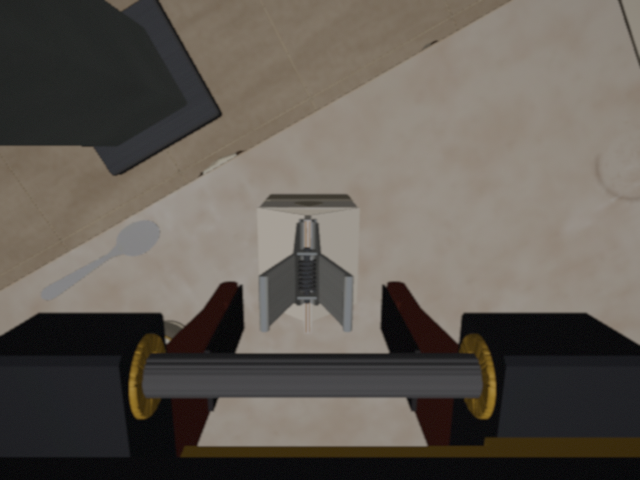

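Tails are at columns 260–353 (centre 306.5) and the fingers at 242–382 (centre 312), so the tool is about 2 mm off towards +y. I'll correct by −2 mm, then squeeze.

Call:
move_arm([
  [[0,-0.085,0],0,0.5],
  [[0,0,0],0,0.5],
  [[0,0,0],0,0.5],
  [[0,0,0],0,1],
  [[0,0,0],0,1],
  [[0,0,0],0,1],
  [[0,0,0],0,1],
  [[0,0,0],0,1],
  [[0,0,0],0,1],
  [[0,0,0],0,1],
  [[0,0,0],0,1],
  [[0,0,0],0,1],
  [[0,0,0],0,1],
  [[0,0,0],0,1],
  [[0,0,0],0,1],
])

```text
t: 9.12
ee_pos: [422.0, 325.1, 170.3]
orientation: [0.77, 3.046, -0.0]
ft_force: [-0.2, -0.4, 0.3]
width: 0.4
grasp_force: 0.0
```

```bash
python3 - <<'E'
from h import *
o,im=wrist();print(o["t"],o["ee_pos"],o["width"],o["grasp_force"],o["ft_force"])
cv2.imwrite("pics/w4.png",im["image"][...,::-1])
E
```

```text
9.1167 [421.99124325 325.13591827 170.31242224] 0.41617962594004926 0.0 [-0.17098309 -0.4332539   0.25844386]
```

View pics/w4.png

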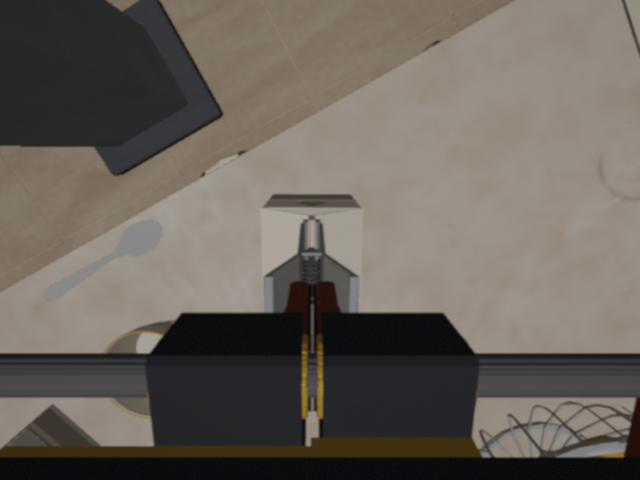

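The gripper shut to 0.4 mm with no force and the tails at columns 265–358 are still spread, so the fingers missed the clip. The finger spacing in the picture (140 px for 57.6 mm) suggests the tips are about 168 mm from the camera, above the tails. I'll check with the fixed cameras, marking the supposed TCP; this is the last picture.

```bash
python3 - <<'E'
from h import *
o=ctrl.get_obs();P=np.array(o["ee_pos"]);v=[]
for c in ("side","top"):
    im=cams.get_image(c);q=proj(im,[P,P+[0,0,19],P+[0,0,38],[422,326,205],[422,326,138]]);print(c,np.round(q,1).tolist())
    a,b=np.clip(q[0].astype(int)-[33,50],0,None)
    f=6;g=cv2.resize(im["image"][b:b+100,a:a+66,::-1],None,fx=f,fy=f,interpolation=cv2.INTER_CUBIC)
    for k,p in enumerate(q): 
        u=((p-[a,b]+.5)*f).astype(int); cv2.line(g,(0,u[1]),(40 if k<3 else 80,u[1]),[(0,0,255),(0,255,0),(255,0,0),(0,255,255),(255,0,255)][k],1); cv2.circle(g,tuple(u),2,[(0,0,255),(0,255,0),(255,0,0),(0,255,255),(255,0,255)][k],-1)
    v.append(g)
cv2.imwrite("pics/chk.png",np.hstack(v))
E
```

```text
side [[231.1, 188.9], [230.4, 182.4], [229.7, 175.7], [229.7, 176.7], [232.1, 199.7]]
top [[197.3, 308.4], [195.3, 307.5], [193.1, 306.5], [193.1, 306.7], [200.3, 310.0]]
```

View pics/chk.png

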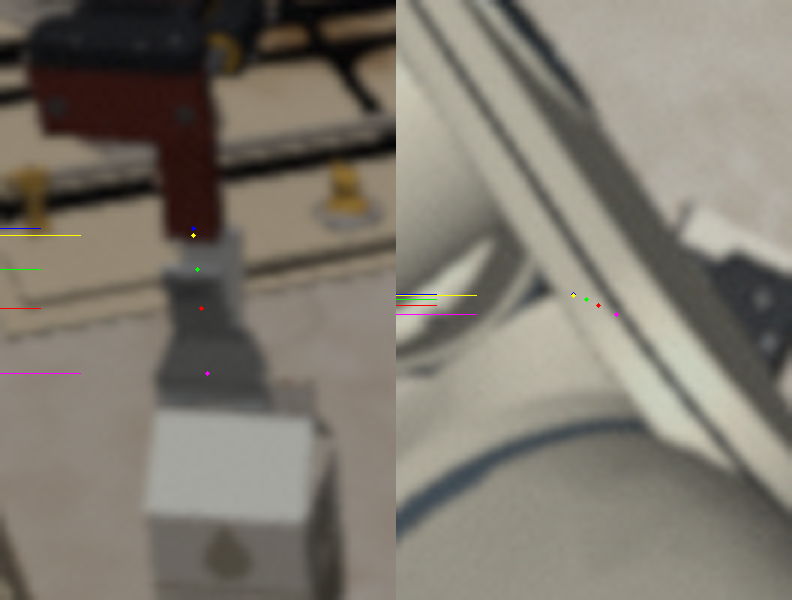

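Confirmed: in the side view the red fingertip ends at crop row ~238, which matches z≈205 (blue and yellow marks). The real tips are about 36 mm behind the reported TCP, so the fingers shut just above the tails. I'll open, go down 36 mm, and squeeze.

Call:
move_arm([
  [[0,0,0],0,0],
  [[0,0,0],0,0],
  [[0,0,0],0,0],
  [[0,0,0],0,0],
  [[0,0,0],0,0],
  [[0,0,0],0,0],
  [[0,0,0],0,0],
  [[0,0,0],0,0],
  [[0,0,0.5],0,0],
  [[0,0,0.5],0,0],
  [[0,0,0.44],0,0],
  [[0,0,0],0,0],
  [[0,0,0],0,0],
])

```text
t: 10.35
ee_pos: [421.6, 324.9, 133.8]
orientation: [-0.77, -3.045, 0.002]
ft_force: [0.1, -0.8, 0.5]
width: 83.5
grasp_force: 0.0
```

Call:
move_arm([
  [[0,0,0],0,0.5],
  [[0,0,0],0,0.5],
  [[0,0,0],0,0.5],
  [[0,0,0],0,0.5],
  [[0,0,0],0,0.5],
  [[0,0,0],0,1],
  [[0,0,0],0,1],
  [[0,0,0],0,1],
  [[0,0,0],0,1],
  [[0,0,0],0,1],
  [[0,0,0],0,1],
  [[0,0,0],0,1],
  [[0,0,0],0,1],
  [[0,0,0],0,1],
  [[0,0,0],0,1],
])

```text
t: 11.6
ee_pos: [422.0, 325.1, 134.3]
orientation: [0.77, 3.046, -0.0]
ft_force: [0.6, -0.2, -0.2]
width: 13.4
grasp_force: 30.0
```

Gripped: 13.4 mm at 30 N, so the clip is squeezed home. Now I'll lift gently.

Call:
move_arm([
  [[0,0,-0.1],0,1],
  [[0,0,-0.2],0,1],
  [[0,0,-0.3],0,1],
  [[0,0,-0.4],0,1],
  [[0,0,-0.5],0,1],
  [[0,0,-0.5],0,1],
  [[0,0,-0.5],0,1],
  [[0,0,-0.5],0,1],
  [[0,0,-0.5],0,1],
  [[0,0,-0.5],0,1],
  [[0,0,0],0,1],
  [[0,0,0],0,1],
  [[0,0,0],0,1],
  [[0,0,0],0,1],
  [[0,0,0],0,1],
])

```text
t: 12.85
ee_pos: [421.6, 324.9, 233.6]
orientation: [-0.77, -3.045, 0.002]
ft_force: [-0.0, 0.2, 0.4]
width: 13.1
grasp_force: 30.0
```

```bash
python3 - <<'E'
from h import *
o=ctrl.get_obs();Rn=R.from_rotvec(o["orientation"]).as_matrix()
print(o["t"],o["ee_pos"],o["width"],o["grasp_force"],np.degrees(np.arctan2(Rn[1,:2],Rn[0,:2])))
for c in ("side","wrist","top"):
    cams.get_image(c)
    for n in ("clip","tall_carton","short_carton"): print(c,n,[(np.round(b["rect"]).tolist(),round(b["p"],2)) for b in cams.boxes_of(c,n)][:2])
E
```

```text
12.85 [421.58457668 324.85793551 233.59413673] 13.112351293906935 29.993639396270737 [151.61155657  61.6116001 ]
side clip [([229.0, 160.0, 25.0, 33.0], 0.75), ([237.0, 155.0, 10.0, 25.0], 0.54)]
side tall_carton [([240.0, 228.0, 35.0, 47.0], 0.93)]
side short_carton [([314.0, 304.0, 42.0, 62.0], 0.76)]
wrist clip [([328.0, 293.0, 28.0, 125.0], 0.58)]
wrist tall_carton [([311.0, 234.0, 84.0, 92.0], 0.75)]
wrist short_carton [([57.0, 428.0, 114.0, 59.0], 0.64), ([328.0, 291.0, 30.0, 125.0], 0.15)]
top clip []
top tall_carton [([217.0, 308.0, 38.0, 37.0], 0.58), ([456.0, 260.0, 30.0, 34.0], 0.38)]
top short_carton [([368.0, 269.0, 42.0, 39.0], 0.64), ([301.0, 339.0, 62.0, 13.0], 0.34)]
```

The tall carton stayed put and the clip is up 100 mm, still at 30 N. Next: carry it to the short carton, then turn.

Call:
move_arm([
  [[-0.3,-0.34,0],0,1],
  [[-0.6,-0.676,0],0,1],
  [[-0.7,-0.79,0],0,1],
  [[-0.7,-0.79,0],0,1],
  [[-0.7,-0.79,0],0,1],
  [[-0.7,-0.79,0],0,1],
  [[-0.7,-0.79,0],0,1],
  [[-0.7,-0.79,0],0,1],
  [[-0.7,-0.79,0],0,1],
  [[-0.7,-0.79,0],0,1],
  [[-0.7,-0.79,0],0,1],
  [[-0.7,-0.79,0],0,1],
  [[-0.7,-0.79,0],0,1],
  [[-0.6,-0.676,0],0,1],
  [[-0.3,-0.338,0],0,1],
  [[0,0,0],0,1],
])

```text
t: 14.78
ee_pos: [503.7, -25.7, 234.3]
orientation: [0.775, 3.044, -0.001]
ft_force: [-0.5, 0.3, -1.0]
width: 13.2
grasp_force: 30.0
```

Call:
move_arm([
  [[0,0,0],-0.5,1],
  [[0,0,0],-0.85,1],
  [[0,0,0],-0.85,1],
  [[0,0,0],-0.85,1],
  [[0,0,0],-0.85,1],
  [[0,0,0],-0.85,1],
  [[0,0,0],-0.85,1],
  [[0,0,0],-0.85,1],
  [[0,0,0],-0.85,1],
  [[0,0,0],-0.84,1],
  [[0,0,0],0,1],
  [[0,0,0],0,1],
  [[0,0,0],0,1],
  [[0,0,0],0,1],
])

```text
t: 15.95
ee_pos: [503.4, -23.2, 234.3]
orientation: [0.335, -3.124, -0.0]
ft_force: [0.0, -0.9, -0.1]
width: 13.7
grasp_force: 30.0
```

```bash
cat > chk.py <<'E'
from h import *
o,im=wrist();Rn=R.from_rotvec(o["orientation"]).as_matrix()
print(o["t"],o["ee_pos"],o["width"],o["grasp_force"],o["ft_force"],np.degrees(np.arctan2(Rn[1,:2],Rn[0,:2])))
T=np.array([503.0,-23.8,107.5]);print("to go (units) x,y,z:",Rn.T@(T-o["ee_pos"])/25,"turn",-(102.3-np.degrees(np.arctan2(Rn[1,1],Rn[0,1])))/5)
for n in ("clip","short_carton"): print(n,[(np.round(b["rect"]).tolist(),round(b["p"],2)) for b in cams.boxes_of("wrist",n)][:2])
cs=[b["pixels"] for b in cams.cut_out("wrist","short_carton")][:1]
if cs:
    e=cv2.Canny(cv2.GaussianBlur(im["image"],(3,3),0),20,50)
    c=cs[0]; v,u=np.nonzero(c)
    for r in range(v.min(),v.max()+1,8): print(r,u[v==r].min(),u[v==r].max(),end="; ")
print(np.round(proj(im,model(503.2,-22.3,np.radians(12.3),112))[[4,5,6,7,10,11]],1).tolist())
E
python3 chk.py
```

```text
15.95 [503.37396386 -23.21012556 234.33156327] 13.745313199909116 29.993576479610056 [ 0.04049866 -0.86924188 -0.06294446] [-167.75432082  102.24567887]
to go (units) x,y,z: [ 0.01934547 -0.02039752  5.07326156] turn -0.010864226639998264
clip [([326.0, 292.0, 30.0, 124.0], 0.73), ([313.0, 291.0, 62.0, 128.0], 0.67)]
short_carton [([312.0, 222.0, 84.0, 89.0], 0.82)]
177 277 343; 185 271 349; 193 272 349; 201 272 349; 209 272 348; 217 272 349; 225 272 349; 233 273 348; 241 273 348; 249 274 348; 257 275 346; 265 317 317; [[349.2, 255.9], [274.6, 256.0], [272.7, 180.6], [350.7, 180.5], [311.9, 272.1], [311.7, 185.8]]
```

The carton mask (columns 272–349) matches the projected model to within about 1 px. Descend most of the way, then recheck.

Call:
move_arm([
  [[0.02,-0.02,0.3],0,1],
  [[0,0,0.5],0,1],
  [[0,0,0.5],0,1],
  [[0,0,0.5],0,1],
  [[0,0,0.5],0,1],
  [[0,0,0.5],0,1],
  [[0,0,0.5],0,1],
  [[0,0,0.4],0,1],
  [[0,0,0.2],0,1],
  [[0,0,0],0,1],
  [[0,0,0],0,1],
  [[0,0,0],0,1],
])

```text
t: 17.15
ee_pos: [503.6, -24.2, 137.3]
orientation: [-0.337, 3.123, -0.0]
ft_force: [-0.3, -0.5, 0.5]
width: 13.3
grasp_force: 30.0
```

```bash
python3 chk.py; python3 - <<'E'
from h import *
im=cams.get_image("wrist");g=cv2.cvtColor(im["image"],cv2.COLOR_RGB2GRAY).astype(int)
b=cams.cut_out("wrist","clip")
for c in b[:1]:
    v,u=np.nonzero(c["pixels"]);print(c["p"])
    for r in range(v.min(),v.max()+1,6): print(r,u[v==r].min(),u[v==r].max(),(v==r).sum(),end="; ")
for r in (190,195,200,205,210,215,220): print("\n",r,g[r,285:345].tolist())
E
```

```text
17.15 [503.63245175 -24.17589625 137.34226312] 13.333096121472698 29.993614847771823 [-0.34846862 -0.54646541  0.49635179] [-167.69168357  102.30830115]
to go (units) x,y,z: [0.02262182 0.02042531 1.19366419] turn 0.0016602291352739939
clip [([329.0, 291.0, 33.0, 125.0], 0.95), ([313.0, 290.0, 59.0, 122.0], 0.57)]
short_carton [([313.0, 240.0, 107.0, 113.0], 0.72), ([312.0, 293.0, 59.0, 126.0], 0.43)]
230 283 340; 238 282 341; 246 282 341; 254 282 341; 262 282 341; 270 282 341; 278 282 341; 286 295 328; 294 294 329; 302 293 330; 310 292 331; 318 293 330; 326 294 330; 334 294 330; 342 294 330; 350 293 330; [[362.8, 291.2], [263.9, 291.3], [260.8, 192.0], [365.8, 191.9], [313.6, 321.0], [313.6, 202.1]]
0.65
231 337 338 2; 237 330 340 11; 243 329 341 13; 249 328 341 14; 255 326 341 16; 261 324 341 18; 267 317 341 25; 273 314 341 28; 279 319 340 22; 285 319 329 11; 291 319 328 10; 297 319 329 11; 303 319 330 12; 309 319 331 13; 315 319 330 12; 321 314 330 17; 327 319 330 12; 333 319 330 12; 339 319 330 12; 345 319 330 12; 351 320 330 11; 
 190 [90, 89, 89, 89, 89, 90, 90, 90, 90, 89, 89,
[... 1335 characters left out ...]
, 155, 156, 156, 155, 156, 156, 156, 156, 156, 156, 156, 156, 156, 155, 156, 156, 155]

 215 [168, 169, 168, 168, 168, 169, 169, 169, 169, 169, 168, 168, 168, 169, 168, 169, 169, 169, 168, 169, 169, 168, 170, 168, 161, 150, 152, 160, 161, 158, 159, 162, 159, 156, 156, 156, 156, 155, 156, 156, 155, 156, 156, 156, 156, 156, 156, 156, 156, 156, 156, 156, 156, 156, 156, 156, 156, 156, 156, 156]

 220 [168, 168, 169, 169, 168, 168, 169, 168, 169, 168, 169, 169, 169, 169, 169, 169, 169, 169, 168, 168, 168, 169, 169, 168, 160, 150, 151, 160, 161, 157, 160, 162, 159, 156, 155, 155, 156, 157, 156, 156, 156, 156, 156, 156, 157, 156, 156, 156, 156, 156, 156, 156, 156, 156, 156, 156, 156, 156, 156, 156]
```

The jaws span columns 282–341 (centre 311.5) and the ridge 309–317 (centre 313), so the offset is under 1 mm, and they are in line. Last 33 mm down, slowly.

Call:
move_arm([
  [[0.02,0.03,0],0,1],
  [[0,0,0],0,1],
  [[0,0,0.1],0,1],
  [[0,0,0.15],0,1],
  [[0,0,0.2],0,1],
  [[0,0,0.2],0,1],
  [[0,0,0.2],0,1],
  [[0,0,0.2],0,1],
  [[0,0,0.15],0,1],
  [[0,0,0.1],0,1],
  [[0,0,0],0,1],
  [[0,0,0],0,1],
  [[0,0,0],0,1],
  [[0,0,0],0,1],
  [[0,0,0],0,1],
  [[0,0,0],0,1],
])

```text
t: 18.78
ee_pos: [502.6, -23.5, 104.5]
orientation: [-0.337, 3.123, -0.0]
ft_force: [0.5, -0.1, -0.0]
width: 13.4
grasp_force: 30.0
```

```bash
python3 chk.py; python3 - <<'E'
from h import *
im=cams.get_image("wrist");g=cv2.cvtColor(im["image"],cv2.COLOR_RGB2GRAY).astype(int)
for r in (205,215,225,235): print(r,g[r,275:350].tolist())
cams.get_image("side")
for n in ("clip","tall_carton","short_carton"): print(n,[(np.round(b["rect"]).tolist(),round(b["p"],2)) for b in cams.boxes_of("side",n)][:2])
print(ctrl.get_obs()["t"])
E
```

```text
18.7833 [502.6268441  -23.53665339 104.53464959] 13.408333203062796 29.993577873101458 [ 5.11983760e-01 -1.04346737e-01 -1.93333230e-04] [-167.69112686  102.30886978]
to go (units) x,y,z: [-0.01238657 -0.01349053 -0.11860699] turn 0.001773955436254937
clip [([328.0, 291.0, 27.0, 119.0], 0.93), ([313.0, 292.0, 59.0, 122.0], 0.58)]
short_carton [([312.0, 269.0, 126.0, 162.0], 0.94)]
190 267 353; 198 256 365; 206 252 370; 214 252 370; 222 251 370; 230 252 368; 238 252 368; 246 252 367; 254 251 369; 262 250 370; 270 253 367; 278 253 367; 286 254 367; 294 255 367; 302 255 366; 310 255 366; 205 [160, 159, 156, 153, 153, 152, 150, 149, 149, 148, 147, 147, 147, 146, 147, 148, 149, 148, 150, 149, 150, 150, 151, 149, 150, 150, 151, 151, 151, 151, 150, 150, 150, 148, 148, 147, 146, 146, 148, 149, 150, 150, 150, 151, 151, 150, 151, 150, 150, 149, 150, 150, 150, 149, 149, 147, 146, 147, 147, 146, 146, 147, 146, 143, 143, 145, 145, 144, 145, 147, 149, 150, 150, 150, 149]
215 [167, 167, 167, 167, 167, 167, 167, 167, 167, 167, 167, 167, 167, 167, 167, 167, 167, 167, 167, 167, 167, 167, 167, 167, 167
[... 853 characters left out ...]
, 154, 155, 154, 155, 155, 155, 154, 153, 155, 150, 135, 110, 88, 72, 62, 61, 63, 69, 77, 96, 112, 123, 133, 145, 152, 155, 154, 155, 155, 154]
clip [([315.0, 277.0, 27.0, 34.0], 0.84), ([357.0, 366.0, 31.0, 37.0], 0.66)]
tall_carton [([240.0, 225.0, 37.0, 50.0], 0.57)]
short_carton [([314.0, 313.0, 41.0, 51.0], 0.56)]
19.2333Traceback (most recent call last):
  File "chk.py", line 10, in <module>
    for r in range(v.min(),v.max()+1,8): print(r,u[v==r].min(),u[v==r].max(),end="; ")
                                                 ~~~~~~~~~~~^^
    return umr_minimum(a, axis, None, out, keepdims, initial, where)
ValueError: zero-size array to reduction operation minimum which has no identity
```

In row 235 the jaws' inner edges are at columns 293 and 330 with the ridge at 307–316 between them. The clip is centred with no contact force, and the cartons haven't moved. Handing in.

```bash
python3 -c "
from workcell import ctrl
print(ctrl.close_job())"
```

```text
the job is handed in; nothing more can be done
None
```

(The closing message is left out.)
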